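Lock the bangle arbor into the painting stand

TASK

Fit the arbor that carries the broad bangle into the painting stand: line its two lugs up with the two slots, lower it until its flange sits fully home on the stand's top, then twist it clockwise (seen from above) about 65 degrees, so that the lugs lock under the plate, and let go. Leave the other two arbors where they stand.

Things in the scene. Friction and masses are not known exactly. Their poses are not given: they have to be found in the camera images.
- broad_grip (a point): Centre of the grip bar (95 mm above the foot) of the loose upright arbor with the broad ivory bangle (76 dia, 36 wide). Foot up, mm: spigot 36 dia, 28 long, two opposite lugs at its foot (12 wide, 10 high, 72 tip to tip); flange 72 dia, underside at 28; bangle top at 73; bar 46 long, 16 thick, from 75 to 115. x: along bar and lugs (same line; half a turn is equal), z up. 0.35 kg.
- stand_mouth (a point): Centre of the top face, 60 mm up, of a fixed steel-topped block 120 mm square. Top plate 14 mm thick; bore 48 mm dia with two opposite slots along x, 24 mm wide, 86 mm end to end; hollow 18 mm high below. z up. Seated, the flange rests on the plate, bar centre 67 mm above this point. Hidden stops: lugs turn clockwise from the slots up to about 70 deg, not anticlockwise. No spring.
- narrow_grip (a point): Bystander: centre of the grip bar (95 mm above the foot) of an arbor of the same form and size but with a narrow bangle (76 mm dia, 11 mm wide); its 50 mm wooden hub shows above the band. x along the bar, z up.
- empty_grip (a point): Bystander: centre of the grip bar (95 mm above the foot) of an arbor of the same form and size with a bare wooden hub, 50 mm dia, and no bangle. x along the bar, z up.

How it is judged:
On the way:
1. the broad-bangle arbor is down in the socket, lugs through the slots, not yet twisted (horizontal distance between broad_grip and stand_mouth below 0.012 m and z of broad_grip in the frame of stand_mouth between 0.06 and 0.072 m and angle between broad_grip's own z axis and vertical below 0.12 rad and angle between the x axis of broad_grip and the x axis of stand_mouth, either way round below 0.6 rad), for 0.1 s.
At the end, for the whole second after the job is handed in: Broad-bangle arbor in the socket: upright within 7 deg, axis within 12 mm of the socket's, flange on the plate (bar centre 60 to 72 mm above it), lugs twisted at least 45 deg from the slots; the other two arbors within 30 mm of where they began (horizontal distance between broad_grip and stand_mouth below 0.012 m and z of broad_grip in the frame of stand_mouth between 0.06 and 0.072 m and angle between broad_grip's own z axis and vertical below 0.12 rad and angle between the x axis of broad_grip and the x axis of stand_mouth, either way round above 0.785 rad and distance of each of narrow_grip, empty_grip from where it was at the start of the episode below 0.03 m); the robot touches nothing.
It fails at once if another arbor is knocked or carried more than 30 mm (distance of any of narrow_grip, empty_grip from where it was at the start of the episode above 0.03 m).
It also fails if it takes over 45 s, if anything falls off the work surface, if the arm or the gripper's body presses on something with over 40 N, if the wrist force passes 120 N, or if a joint passes its speed limit or range.

ROBOT

A 6-joint arm with a two-finger parallel gripper is mounted at the origin on the work surface. World frame = base frame: x ahead of the robot, y to its left, z up, the work surface at z = 0. Lengths are in m, angles in rad, forces in N, time in s.
With the tool pointing down it reaches from about 0.35 to 0.975 m from the base axis. Payload 4.9 kg.
Tool frame: the origin (TCP) lies midway between the tips of the shut fingers; the grasp point (between the pads) lies 19 mm behind it; z points along the fingers, y is the direction in which the jaws open and shut (so a half turn about z gives the same grasp; the last joint's range is limited). The gripper opens to 85 mm and grips with 20 to 120 N. Pads are 22 mm wide; open, the fingers measure 114 mm over their backs; the gripper's body (76 mm by 85 mm) begins 54 mm behind the grasp point. The pads swing forward as they close: fully open they stand 13 mm farther back than shut.
Start: joints at [-1.435, 0.053, 1.613, -0, 1.476, -0.119], TCP at [0.158, -0.605, 0.231] pointing down, gripper open.
Joint ranges: [-3.01, 3.01], [-1.01, 2.22], [0.06, 2.58], [-1.02, 4.17], [0.09, 2.62], [-3.14, 3.14]. Speed limits (rad/s): [2.57, 2.57, 3.14, 3.14, 3.14, 3.14].

INTERFACE

Orientations are given as a rotation vector (axis times angle).
In Python, from station import ctrl gives the robot as it stands.
- The arm moves only by the tool jog_arm, never from a script. Its argument "steps" is a list of rows, each an object of numbers: "dx", "dy", "dz": the shift along the world's x, y, z in units of 60 mm (1.0 is 60 mm); "twist": the turn about the world's z in units of 10 degrees (1.0 is 10 degrees). A call has 1 to 5 rows; each row is the pose to reach, as a shift and turn from the pose measured when the call began; what a row does not reach only later rows make up. A row lasts 1/8 s, in which the tool goes at most 62.5 mm and 10.7 degrees, less where a joint would pass 70% of its speed; a pose out of reach is approached as far as the arm can. A call with a gripper value outside its range is refused whole. "gripper" is the closure in counts, from 0 (fully open) to 255 (shut), set as the call begins (left out, the last holds). The fingers move at their own pace and stop on an object; "newtons" is the grip in N (left out, the last holds). Time passes only in rows, so rows that repeat a pose let the fingers close. It gives the time, the measured TCP pose, the force and the opening at its end, in the units of the state.
- ctrl.get_obs(): the state, without advancing time (a new reading comes with each control period).
- ctrl.get_image(name): name is "scene" or "top"; returns a dict with "frame" (384x512x3 uint8, red, green, blue), "range_z" (384x512 float32, m along the optical axis (not along the pixel's ray), 0 where there is no reading), "fx", "fy", "cx", "cy" (pixels), "D" ([k1, k2, p1, p2, k3] as OpenCV has them; the pictures are not rectified), "extrinsics" (4x4, takes a point from camera to world coordinates). Camera axes: x right, y down, z forward; pixel columns grow to the right and rows downward; lengths in m; the calibration is good to about 2 mm. A picture is of the moment at which its call begins.
- ctrl.finish_job(): hands the job in, once; it reports no verdict.
The state is a dict: "t": time; "q": joint angles; "dq": joint speeds; "effort": joint torques, N m; "tool_pos": TCP position; "tool_rot": TCP orientation; "contact_force": force on the tool from outside, world axes, zero at the start; "wrist_torque": the same for the moment, N m; "opening": finger opening in m.
Only numpy, scipy, OpenCV 4.12 (cv2) and the standard library are available. Lean on these libraries where they do the work, as an engineer would, in place of code of your own. Each camera call takes 0.05 s, during which the arm holds its last target.

## Working session

There is one attempt and no reset: what is moved stays moved. The work goes in short steps, Python scripts to look and compute and a tool call to move; the robot and the scene stay as the last step left them, time stands still between calls to the robot, and variables do not carry over. Pictures are saved under pics/ and viewed, and the job is handed in when it is done.

Besides the shell and the picture viewer there is one more tool, called after "Request:" as name(argument=value, ...) on one line, values as JSON. jog_arm: Moves the arm, as the interface text tells. Its arguments: {"type":"object","properties":{"steps":{"type":"array"},"gripper":{"type":"number"},"newtons":{"type":"number"}},"required":["steps"]}

```bash
mkdir -p pics
cat > h.py <<'E'
import numpy as np, cv2
from station import ctrl
def shot(n,f):
    im=ctrl.get_image(n); cv2.imwrite('pics/'+f+'.png',cv2.cvtColor(im['frame'],cv2.COLOR_RGB2BGR)); np.savez('pics/'+f+'.npz',**im); return im
def cloud(im):
    h,w=im['range_z'].shape
    K=np.array([[im['fx'],0,im['cx']],[0,im['fy'],im['cy']],[0,0,1.]])
    u,v=np.meshgrid(np.arange(w),np.arange(h))
    p=cv2.undistortPoints(np.stack([u,v],-1).reshape(-1,1,2).astype(np.float64),K,np.array(im['D'],float)).reshape(h,w,2)
    z=im['range_z'].astype(float)
    P=np.stack([p[...,0]*z,p[...,1]*z,z],-1)
    T=np.array(im['extrinsics'])
    W=P@T[:3,:3].T+T[:3,3]; W[z==0]=np.nan
    return W
E
python3 - <<'E'
from h import *
o=ctrl.get_obs(); print(o)
for n in('scene','top'):
    im=shot(n,n+'0'); print(n,np.round(im['extrinsics'],3).tolist(),im['fx'],im['D'],(im['range_z']>0).mean())
E
```

```text
{'t': 0.0, 'q': array([-1.43502516e+00,  5.33552337e-02,  1.61432683e+00, -2.79083471e-05,
        1.47599158e+00, -1.19022962e-01]), 'dq': array([-1.14076857e-03,  8.87030496e-04,  1.63125093e-03,  1.87587385e-03,
        1.46283051e-03, -6.00808618e-05]), 'effort': array([ 2.70475011e-04, -3.93687451e+01, -3.70170879e+01, -2.77263064e-05,
        7.11252593e-03,  7.60346410e-06]), 'tool_pos': array([ 0.15742115, -0.60419309,  0.23004442]), 'tool_rot': array([-3.11406872e+00, -3.98887732e-01,  7.09615702e-05]), 'contact_force': array([-0.12711749,  0.47769404,  0.38820499]), 'wrist_torque': array([-0.03718791,  0.05656748, -0.02315954]), 'opening': 0.08544882901955153}
scene [[0.131, 0.695, -0.706, 1.169], [0.991, -0.096, 0.089, -0.108], [-0.006, -0.712, -0.702, 0.759], [0.0, 0.0, 0.0, 1.0]] 464.5738111999145 [-0.12922887  0.          0.          0.          0.        ] 0.9959564208984375
top [[-0.008, -0.987, 0.159, 0.398], [-1.0, 0.01, 0.01, -0.042], [-0.011, -0.159, -0.987, 0.952], [0.0, 0.0, 0.0, 1.0]] 462.6551415894188 [0.02371115 0.         0.         0.         0.        ] 0.9959004720052084
```

View pics/scene0.png

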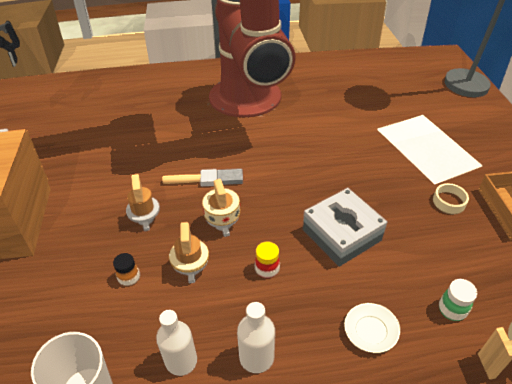

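View pics/top0.png

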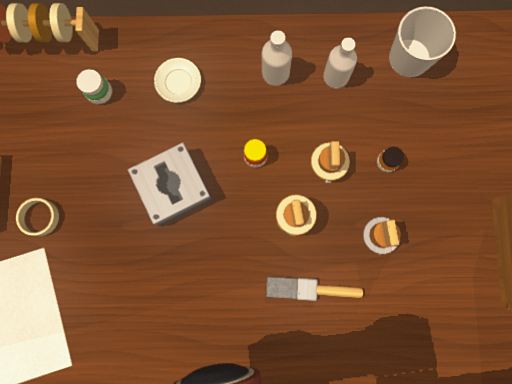

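The broad bangle is the painted, tall band at scene (221,208) and top (297,215). The narrow arbor is at scene (189,255) / top (331,160), and the empty one is at scene (142,208) / top (383,235). The stand is at scene (345,222) / top (168,183), with its slots visible. Next I measure positions.

```bash
cat > m.py <<'E'
from h import *
import sys
def bars(f,seeds):
    im=np.load('pics/'+f+'.npz'); W=cloud(im)
    for s in seeds:
        u,v=s; S=W[v-45:v+45,u-45:u+45].reshape(-1,3); uv=np.stack(np.meshgrid(np.arange(u-45,u+45),np.arange(v-45,v+45)),-1).reshape(-1,2)
        k=(S[:,2]>.108)&(S[:,2]<.12)&(np.hypot(*(uv-[u,v]).T)<35)
        p=S[k]; 
        r=cv2.minAreaRect((p[:,:2]*1000).astype(np.float32)); b=cv2.boxPoints(r); e=[b[1]-b[0],b[2]-b[1]]; e=max(e,key=np.linalg.norm)
        print(f,s,k.sum(),'c',np.round(r[0],1),'size',np.round(r[1],1),'ang',round(np.degrees(np.arctan2(e[1],e[0]))%180,1),'z',np.round(np.percentile(p[:,2],[10,50,90]),4))
def stand(f,s):
    im=np.load('pics/'+f+'.npz'); W=cloud(im); u,v=s
    m=np.zeros(W.shape[:2],np.uint8); m[v-60:v+60,u-60:u+60]=1
    t=((W[...,2]>.054)&(W[...,2]<.066)&(m>0)).astype(np.uint8)
    n,l,st,c=cv2.connectedComponentsWithStats(t); i=1+np.argmax(st[1:,4])
    P=W[l==i]; r=cv2.minAreaRect((P[:,:2]*1000).astype(np.float32)); print(f,'stand',np.round(r[0],1),np.round(r[1],1),r[2],'z',np.nanmedian(P[:,2]))
    # hole: dark pixels cast on plane z=.06
    hull=cv2.convexHull(np.argwhere(l==i)[:,::-1].astype(np.int32)); hm=np.zeros_like(t); cv2.fillConvexPoly(hm,hull,1); hm=cv2.erode(hm,np.ones((9,9)))
    g=cv2.cvtColor(im['frame'],cv2.COLOR_RGB2GRAY); 
    d=((g<115)&(hm>0)).astype(np.uint8); n,l2,st,c=cv2.connectedComponentsWithStats(d); j=1+np.argmax(st[1:,4])
    px=np.argwhere(l2==j)[:,::-1].astype(float)
    K=np.array([[im['fx'],0,im['cx']],[0,im['fy'],im['cy']],[0,0,1.]])
    q=cv2.undistortPoints(px.reshape(-1,1,2),K,im['D'].astype(float)).reshape(-1,2)
    T=im['extrinsics']; D=np.c_[q,np.ones(len(q))]@T[:3,:3].T; Q=T[:3,3]+D*((.06-T[2,3])/D[:,2])[:,None]
    r=cv2.minAreaRect((Q[:,:2]*1000).astype(np.float32)); b=cv2.boxPoints(r); e=max([b[1]-b[0],b[2]-b[1]],key=np.linalg.norm)
    X=Q[:,:2]-Q[:,:2].mean(0); w,V=np.linalg.eigh(X.T@X)
    print('  hole',len(px),np.round(r[0],1),np.round(r[1],1),'ang',np.degrees(np.arctan2(e[1],e[0]))%180,'pca',np.degrees(np.arctan2(V[1,1],V[0,1]))%180,'mean',np.round(Q.mean(0)*1000,1))
if __name__=='__main__':
    bars('top0',[(297,212),(333,157),(387,234)]); bars('scene0',[(220,192),(184,241),(138,189)])
    stand('top0',(168,183)); stand('scene0',(345,215))
E
python3 m.py
```

```text
top0 (297, 212) 219 c [ 491.4 -103.2] size [45.8 16.2] ang 9.4 z [0.112  0.1145 0.1162]
top0 (333, 157) 223 c [ 601.  -174.8] size [15.5 47.3] ang 178.0 z [0.1116 0.1141 0.1162]
top0 (387, 234) 235 c [ 453.1 -272.7] size [45.6 16.7] ang 6.5 z [0.1114 0.114  0.1161]
scene0 (220, 192) 147 c [ 496.1 -102.8] size [46.8 15.9] ang 9.4 z [0.1118 0.1148 0.1167]
scene0 (184, 241) 188 c [ 605.4 -175.4] size [16.2 47.1] ang 179.9 z [0.1116 0.1144 0.1161]
scene0 (138, 189) 138 c [ 457.2 -272.8] size [46.5 16.5] ang 8.0 z [0.1114 0.1149 0.1164]
top0 stand [558.4 146.4] [122.8 121.9] 26.39052963256836 z 0.0596373963883966
  hole 621 [557.8 145.8] [82.6 44. ] ang 7.750934 pca 26.247662803468074 mean [558.2 146.1  60. ]
scene0 stand [561.5 144.6] [122.8 123.5] 27.009164810180664 z 0.059989754323734656
  hole 287 [565.1 145.2] [72.3 33. ] ang 42.69331 pca 30.258921110254704 mean [565.5 144.5  60. ]
```

Request:
jog_arm(steps=[{"dx": 0.5,"dy": 0.75,"twist": -0.1},{"dx": 1.1,"dy": 1.65,"twist": -0.2},{"dx": 1.7,"dy": 2.5,"twist": -0.3},{"dx": 2.3,"dy": 3.4,"twist": -0.4},{"dx": 2.8,"dy": 4.2,"twist": -0.5}], gripper=0, newtons=60)

```text
validation failed for argument at $.st...
```

Request:
jog_arm(steps=[{"dx": 0.5,"dy": 0.75,"dz": 0.0,"twist": -0.1},{"dx": 1.1,"dy": 1.65,"dz": 0.0,"twist": -0.2},{"dx": 1.7,"dy": 2.5,"dz": 0.0,"twist": -0.3},{"dx": 2.3,"dy": 3.4,"dz": 0.0,"twist": -0.4},{"dx": 2.8,"dy": 4.2,"dz": 0.0,"twist": -0.5}], gripper=0, newtons=60)

```text
t: 0.72
tool_pos: [0.3261, -0.3503, 0.2297]
tool_rot: [-3.128, -0.261, -0.0]
contact_force: [1.0, -0.4, 0.5]
opening: 0.0855
```

Request:
jog_arm(steps=[{"dx": 0.6,"dy": 0.8,"dz": 0.0,"twist": 0.0},{"dx": 1.15,"dy": 1.7,"dz": 0.0,"twist": 0.0},{"dx": 1.7,"dy": 2.5,"dz": 0.0,"twist": 0.0},{"dx": 2.3,"dy": 3.4,"dz": 0.0,"twist": 0.0},{"dx": 2.8,"dy": 4.12,"dz": 0.0,"twist": 0.0}])

```text
t: 1.35
tool_pos: [0.4948, -0.1009, 0.2294]
tool_rot: [-3.128, -0.262, -0.0]
contact_force: [1.7, -0.6, -0.1]
opening: 0.0854
```

Request:
jog_arm(steps=[{"dx": 0.0,"dy": 0.0,"dz": -0.4,"twist": 0.0},{"dx": 0.0,"dy": 0.0,"dz": -1.0,"twist": 0.0},{"dx": 0.0,"dy": 0.0,"dz": -1.0,"twist": 0.0}])

```text
t: 1.72
tool_pos: [0.4923, -0.0998, 0.1657]
tool_rot: [-3.125, -0.263, 0.011]
contact_force: [0.1, -0.6, -0.0]
opening: 0.0852
```

```bash
python3 -c "
from h import *
o=ctrl.get_obs(); print(o['tool_pos'],o['tool_rot'],o['contact_force'])
a=shot('scene','s1'); b=shot('top','t1')
c=[cv2.imread('pics/s1.png')[110:300,100:360],cv2.imread('pics/t1.png')[110:300,180:440]]
cv2.imwrite('pics/c1.png',cv2.resize(np.vstack(c),None,fx=1.5,fy=1.5))"
```

```text
[ 0.49231256 -0.09975774  0.165666  ] [-3.12501487 -0.26285052  0.01091077] [ 0.12643091 -0.63271028 -0.02762169]
```

View pics/c1.png

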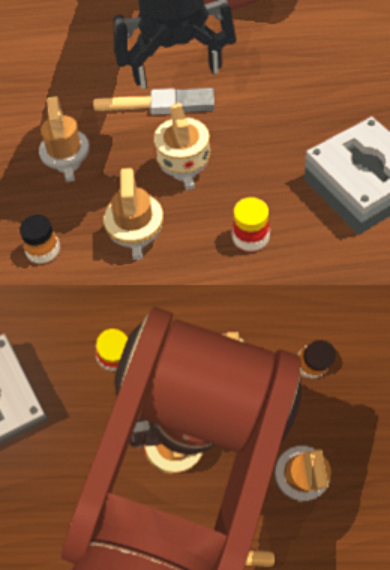

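The scene view shows the fingers at crop (140,78) and (217,68), straddling the broad bar. The path down is clear, so I descend.

Request:
jog_arm(steps=[{"dx": 0.02,"dy": -0.05,"dz": -0.4,"twist": 0.0},{"dx": 0.02,"dy": -0.05,"dz": -0.8,"twist": 0.0},{"dx": 0.02,"dy": -0.05,"dz": -1.1,"twist": 0.0},{"dx": 0.02,"dy": -0.05,"dz": -1.38,"twist": 0.0},{"dx": 0.02,"dy": -0.05,"dz": -1.38,"twist": 0.0}])

```text
t: 2.45
tool_pos: [0.4951, -0.1038, 0.0858]
tool_rot: [-3.127, -0.262, 0.004]
contact_force: [-0.5, 0.1, 0.6]
opening: 0.0855
```

```bash
python3 -c "
from h import *
a=shot('scene','s2')
cv2.imwrite('pics/c2.png',cv2.resize(cv2.imread('pics/s2.png')[110:300,100:360],None,fx=2.5,fy=2.5))"
```

```text
(no output)
```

View pics/c2.png

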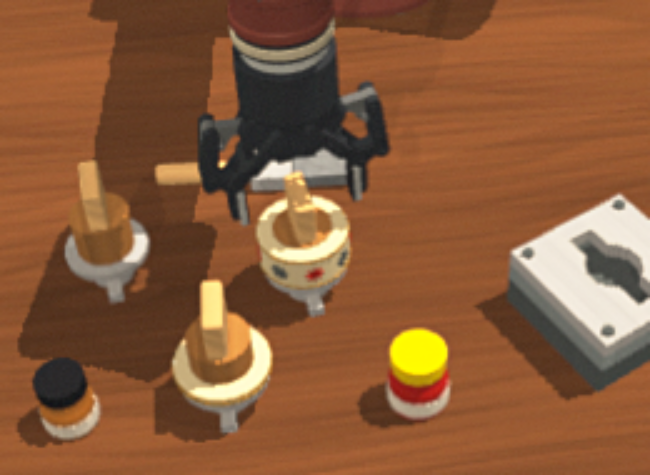

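The fingers straddle the bar at about its centre, with the tips at (240,218) and (357,195) and the bar at about (300,205). I go slightly lower and close.

Request:
jog_arm(steps=[{"dx": 0.0,"dy": 0.0,"dz": -0.08,"twist": 0.0},{"dx": 0.0,"dy": 0.0,"dz": -0.08,"twist": 0.0}])

```text
t: 2.75
tool_pos: [0.496, -0.1041, 0.0823]
tool_rot: [-3.128, -0.262, 0.001]
contact_force: [-0.0, 0.4, -1.0]
opening: 0.0852
```

Request:
jog_arm(steps=[{"dx": 0.0,"dy": 0.0,"dz": 0.0,"twist": 0.0},{"dx": 0.0,"dy": 0.0,"dz": 0.0,"twist": 0.0},{"dx": 0.0,"dy": 0.0,"dz": 0.0,"twist": 0.0},{"dx": 0.0,"dy": 0.0,"dz": 0.0,"twist": 0.0},{"dx": 0.0,"dy": 0.0,"dz": 0.0,"twist": 0.0}], gripper=255, newtons=60)

```text
t: 3.38
tool_pos: [0.496, -0.1038, 0.0824]
tool_rot: [-3.128, -0.262, 0.0]
contact_force: [-0.4, 2.0, 1.5]
opening: 0.0154
```

Request:
jog_arm(steps=[{"dx": 0.0,"dy": 0.0,"dz": 0.0,"twist": 0.0},{"dx": 0.0,"dy": 0.0,"dz": 0.0,"twist": 0.0},{"dx": 0.0,"dy": 0.0,"dz": 0.0,"twist": 0.0},{"dx": 0.0,"dy": 0.0,"dz": 0.0,"twist": 0.0}])

```text
t: 3.88
tool_pos: [0.496, -0.1038, 0.0824]
tool_rot: [-3.128, -0.262, 0.0]
contact_force: [0.4, 1.1, 1.4]
opening: 0.015
```

Request:
jog_arm(steps=[{"dx": 0.0,"dy": 0.0,"dz": 0.3,"twist": 0.0},{"dx": 0.0,"dy": 0.0,"dz": 0.7,"twist": 0.0},{"dx": 0.0,"dy": 0.0,"dz": 1.2,"twist": 0.0},{"dx": 0.0,"dy": 0.0,"dz": 1.7,"twist": 0.0},{"dx": 0.0,"dy": 0.0,"dz": 1.8,"twist": 0.0}])

```text
t: 4.5
tool_pos: [0.4974, -0.1044, 0.1936]
tool_rot: [-3.13, -0.262, -0.007]
contact_force: [0.6, 0.5, -2.8]
opening: 0.015
```

```bash
python3 -c "
from h import *
a=shot('scene','s3')
cv2.imwrite('pics/c3.png',cv2.resize(cv2.imread('pics/s3.png')[60:300,100:400],None,fx=2.,fy=2.))"
```

```text
(no output)
```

View pics/c3.png

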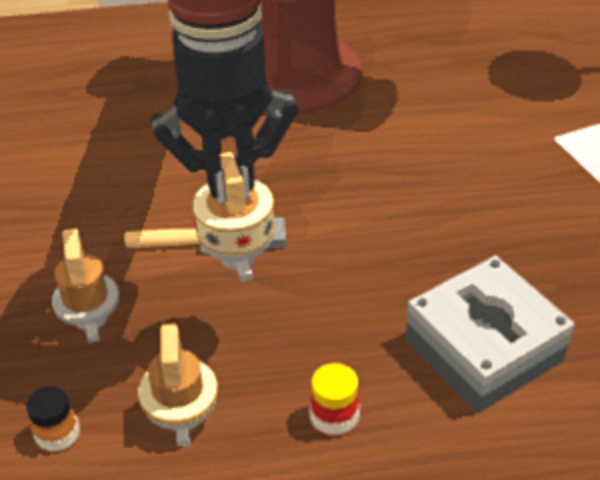

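The arbor hangs upright in the grip at crop (235,220), and the bystanders have not moved. Next I carry it above the stand.

Request:
jog_arm(steps=[{"dx": 0.15,"dy": 0.5,"dz": 0.0,"twist": 0.2},{"dx": 0.3,"dy": 1.2,"dz": 0.0,"twist": 0.5},{"dx": 0.5,"dy": 2.0,"dz": 0.0,"twist": 0.8},{"dx": 0.7,"dy": 2.8,"dz": 0.0,"twist": 1.2},{"dx": 0.9,"dy": 3.5,"dz": 0.0,"twist": 1.5}])

```text
t: 5.18
tool_pos: [0.55, 0.1074, 0.1906]
tool_rot: [-3.067, -0.672, 0.001]
contact_force: [-0.0, -0.4, -3.2]
opening: 0.0152
```

Request:
jog_arm(steps=[{"dx": 0.1,"dy": 0.3,"dz": 0.0,"twist": 0.1},{"dx": 0.2,"dy": 0.55,"dz": 0.0,"twist": 0.18},{"dx": 0.2,"dy": 0.62,"dz": 0.0,"twist": 0.18},{"dx": 0.2,"dy": 0.62,"dz": 0.0,"twist": 0.18},{"dx": 0.2,"dy": 0.62,"dz": 0.0,"twist": 0.18}])

```text
t: 5.8
tool_pos: [0.562, 0.1437, 0.1906]
tool_rot: [-3.057, -0.718, 0.001]
contact_force: [-0.3, 0.2, -3.3]
opening: 0.015
```

```bash
python3 -c "
from h import *
a=shot('scene','s4'); b=shot('top','t4')
o=ctrl.get_obs();print(o['tool_pos'],o['tool_rot'],o['q'])
c=[cv2.imread('pics/s4.png')[80:300,230:450],cv2.imread('pics/t4.png')[80:300,60:280]]
cv2.imwrite('pics/c4.png',cv2.resize(np.hstack(c),None,fx=1.8,fy=1.8))"
```

```text
[0.56198144 0.14385226 0.19073164] [-3.05656636e+00 -7.18126923e-01  3.12723096e-04] [ 0.12147421 -0.02508674  1.75995628  0.00179045  1.40711759  1.23045756]
```

View pics/c4.png

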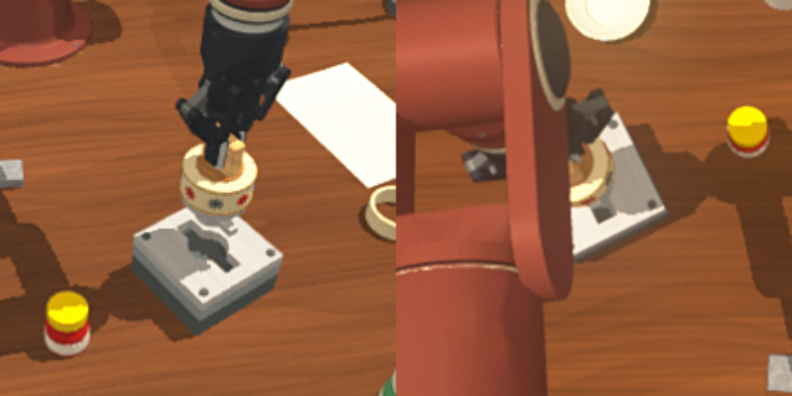

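The arbor hangs above the stand. In the scene crop, the band is at (218,180) and its near lug at (230,228) points along the near slot at (225,262). I check the axis by fitting a circle to the band.

```bash
cat > b.py <<'E'
from h import *
from scipy.optimize import least_squares
def band(f,s,z0,z1,w=40):
    W=cloud(np.load('pics/'+f+'.npz')); u,v=s
    S=W[v-w:v+w,u-w:u+w].reshape(-1,3)
    k=(S[:,2]>z0)&(S[:,2]<z1); p=S[k,:2]
    c=np.nanmedian(p,0); p=p[np.hypot(*(p-c).T)<.06]
    r=least_squares(lambda q:np.hypot(p[:,0]-q[0],p[:,1]-q[1])-.038,c+[-.02,0],loss='soft_l1',f_scale=.001)
    print(f,k.sum(),np.round(r.x*1000,1),'rms mm',np.sqrt((r.fun**2).mean())*1000)
band('scene0',(221,210),.042,.068)
band('scene0',(221,210),.042,.068,30)
band('scene0',(189,255),.054,.068,30)
band('scene0',(221,210),.045,.06)
band('scene0',(221,210),.058,.07)
band('scene3'.replace('scene','s'),(218,175),.15,.178)
band('s4',(351,180),.15,.178)
band('s4',(351,180),.15,.165)
E
python3 b.py
python3 - <<'E'
from m import *
stand('s4',(345,215)); bars('s4',[(355,165)]) if 0 else None
E
```

```text
scene0 374 [ 495.1 -102.8] rms mm 0.9894666593858386
scene0 312 [ 495.1 -102.8] rms mm 0.9894666593059664
scene0 115 [ 589.4 -176. ] rms mm 1.942219321780806
scene0 218 [ 495.1 -102.7] rms mm 1.0360832559926787
scene0 164 [ 494.9 -102.8] rms mm 1.0744560371297651
s3 434 [ 496.4 -104.2] rms mm 0.9201561177066935
s4 448 [560.8 142.3] rms mm 0.970507136001592
s4 235 [560.9 142.4] rms mm 1.0077589546277717
s4 stand [561.1 144.7] [122.6 124. ] 26.498584747314453 z 0.05990930203895051
  hole 280 [565.6 144.7] [72.2 32.3] ang 43.38725 pca 32.71584631428803 mean [565.2 144.   60. ]
```

The axis is only about 2 mm short in y. I correct that and lower, watching the force.

Request:
jog_arm(steps=[{"dx": 0.0,"dy": 0.03,"dz": -0.2,"twist": 0.0},{"dx": 0.0,"dy": 0.03,"dz": -0.45,"twist": 0.0},{"dx": 0.0,"dy": 0.03,"dz": -0.7,"twist": 0.0},{"dx": 0.0,"dy": 0.03,"dz": -0.75,"twist": 0.0},{"dx": 0.0,"dy": 0.03,"dz": -0.75,"twist": 0.0}])

```text
t: 6.52
tool_pos: [0.5618, 0.1456, 0.1452]
tool_rot: [-3.056, -0.718, 0.002]
contact_force: [0.6, 0.2, -3.1]
opening: 0.0156
```

```bash
python3 -c "
from h import *
a=shot('scene','s5')
cv2.imwrite('pics/c5.png',cv2.resize(cv2.imread('pics/s5.png')[120:280,270:430],None,fx=3.5,fy=3.5))"
```

```text
(no output)
```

View pics/c5.png

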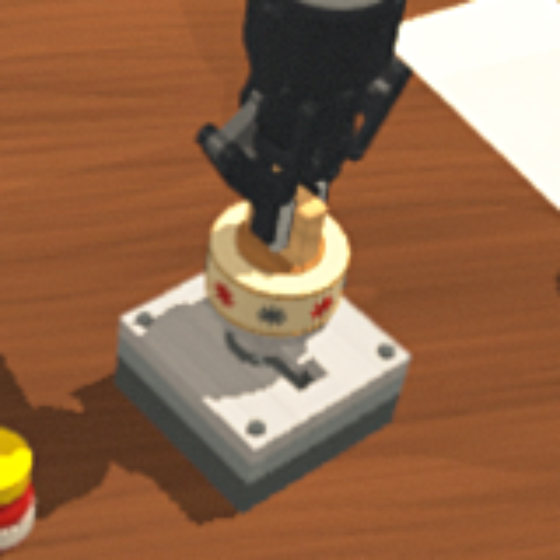

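The lug at crop (290,355) sits at the mouth of its slot, whose end is at (305,375). They look aligned, so I continue lowering.

Request:
jog_arm(steps=[{"dx": 0.0,"dy": 0.0,"dz": -0.1,"twist": 0.0},{"dx": 0.0,"dy": 0.0,"dz": -0.2,"twist": 0.0},{"dx": 0.0,"dy": 0.0,"dz": -0.3,"twist": 0.0},{"dx": 0.0,"dy": 0.0,"dz": -0.3,"twist": 0.0}])

```text
t: 7.08
tool_pos: [0.5616, 0.1456, 0.1269]
tool_rot: [-3.056, -0.718, 0.003]
contact_force: [0.4, 0.5, -3.0]
opening: 0.0151
```

Request:
jog_arm(steps=[{"dx": 0.0,"dy": 0.0,"dz": -0.07,"twist": 0.0},{"dx": 0.0,"dy": 0.0,"dz": -0.13,"twist": 0.0},{"dx": 0.0,"dy": 0.0,"dz": -0.16,"twist": 0.0},{"dx": 0.0,"dy": 0.0,"dz": -0.16,"twist": 0.0}])

```text
t: 7.58
tool_pos: [0.5615, 0.1456, 0.1171]
tool_rot: [-3.056, -0.718, 0.003]
contact_force: [-0.4, 0.6, -2.9]
opening: 0.0154
```

Request:
jog_arm(steps=[{"dx": 0.0,"dy": 0.0,"dz": -0.03,"twist": 0.0},{"dx": 0.0,"dy": 0.0,"dz": -0.05,"twist": 0.0},{"dx": 0.0,"dy": 0.0,"dz": -0.05,"twist": 0.0}])

```text
t: 7.95
tool_pos: [0.5616, 0.1457, 0.1145]
tool_rot: [-3.056, -0.718, 0.003]
contact_force: [-1.7, -0.1, 0.3]
opening: 0.0156
```

```bash
python3 -c "
from h import *
a=shot('scene','s6')
cv2.imwrite('pics/c6.png',cv2.resize(cv2.imread('pics/s6.png')[120:280,270:430],None,fx=3.5,fy=3.5))
o=ctrl.get_obs();print(o['tool_pos'],o['contact_force'],o['wrist_torque'])"
```

```text
[0.56158413 0.14570004 0.11450126] [-1.74140958 -0.14623533 -0.58566964] [ 0.0122904   0.20963627 -0.01724831]
```

View pics/c6.png

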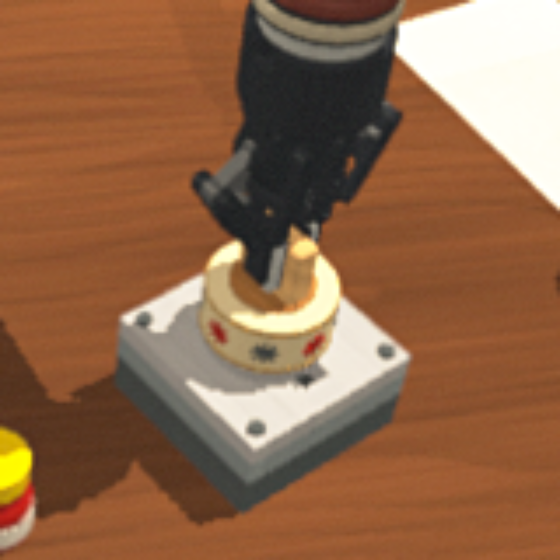

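The flange is seated at z = 0.1145, as predicted, and the plate now carries the arbor's weight. Only the slot's end still shows, at (305,380). Now I twist clockwise.

Request:
jog_arm(steps=[{"dx": 0.0,"dy": 0.0,"dz": 0.0,"twist": -0.4},{"dx": 0.0,"dy": 0.0,"dz": 0.0,"twist": -1.0},{"dx": 0.0,"dy": 0.0,"dz": 0.0,"twist": -1.6},{"dx": 0.0,"dy": 0.0,"dz": 0.0,"twist": -2.0},{"dx": 0.0,"dy": 0.0,"dz": 0.0,"twist": -2.0}])

```text
t: 8.62
tool_pos: [0.5617, 0.1456, 0.1145]
tool_rot: [-3.134, -0.178, 0.001]
contact_force: [0.4, -0.0, -2.4]
opening: 0.0151
```

Request:
jog_arm(steps=[{"dx": 0.0,"dy": 0.0,"dz": 0.0,"twist": -0.6},{"dx": 0.0,"dy": 0.0,"dz": 0.0,"twist": -1.2},{"dx": 0.0,"dy": 0.0,"dz": 0.0,"twist": -1.8},{"dx": 0.0,"dy": 0.0,"dz": 0.0,"twist": -2.4},{"dx": 0.0,"dy": 0.0,"dz": 0.0,"twist": -2.5}])

```text
t: 9.25
tool_pos: [0.5619, 0.1456, 0.1146]
tool_rot: [-3.099, 0.503, 0.0]
contact_force: [0.0, -0.5, -0.7]
opening: 0.0156
```

```bash
python3 -c "
from h import *
o=ctrl.get_obs();print(o['tool_pos'],o['tool_rot'],o['contact_force'],o['wrist_torque'],o['q'])
r=o['tool_rot'];print(2*np.degrees(np.arctan2(r[1],r[0]))%180)"
```

```text
[0.56186092 0.14555584 0.11456763] [-3.09885676e+00  5.02938861e-01  6.17491639e-05] [ 0.01386205 -0.46075909 -0.7479824 ] [-0.03089049 -0.07051817  0.03131764] [0.12427089 0.04726947 1.82027043 0.00220769 1.27347562 2.01621163]
161.56275837245454
```

Request:
jog_arm(steps=[{"dx": 0.0,"dy": 0.0,"dz": 0.0,"twist": -0.5},{"dx": 0.0,"dy": 0.0,"dz": 0.0,"twist": -1.0},{"dx": 0.0,"dy": 0.0,"dz": 0.0,"twist": -1.5},{"dx": 0.0,"dy": 0.0,"dz": 0.0,"twist": -1.9},{"dx": 0.0,"dy": 0.0,"dz": 0.0,"twist": -1.9}])

```text
t: 9.88
tool_pos: [0.5618, 0.1455, 0.1145]
tool_rot: [-2.975, 1.004, -0.0]
contact_force: [-0.4, -0.1, -2.3]
opening: 0.0152
```

```bash
python3 -c "
from h import *
a=shot('scene','s7')
cv2.imwrite('pics/c7.png',cv2.resize(cv2.imread('pics/s7.png')[120:280,270:430],None,fx=3.5,fy=3.5))
o=ctrl.get_obs();print(o['tool_pos'],o['contact_force'],o['wrist_torque'])
r=o['tool_rot'];print(2*np.degrees(np.arctan2(r[1],r[0]))%180)"
```

```text
[0.56176139 0.14550464 0.11451208] [-0.38648526 -0.63581745 -2.88810929] [-0.08555552  0.00803523  0.01921643]
142.69226317509555
```

View pics/c7.png

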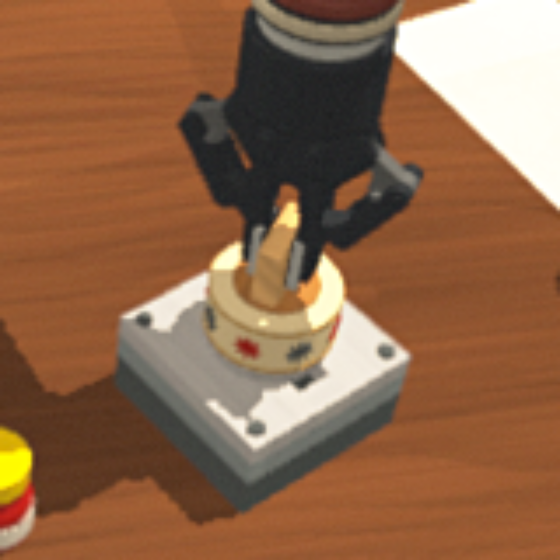

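The bar has turned 64° and the band with it. I set it down softly and open.

Request:
jog_arm(steps=[{"dx": 0.0,"dy": 0.0,"dz": -0.02,"twist": 0.0},{"dx": 0.0,"dy": 0.0,"dz": -0.02,"twist": 0.0}])

```text
t: 10.18
tool_pos: [0.562, 0.1456, 0.1144]
tool_rot: [-2.975, 1.003, -0.0]
contact_force: [-2.0, 0.3, 5.8]
opening: 0.015
```

Request:
jog_arm(steps=[{"dx": 0.0,"dy": 0.0,"dz": 0.0,"twist": 0.0},{"dx": 0.0,"dy": 0.0,"dz": 0.0,"twist": 0.0},{"dx": 0.0,"dy": 0.0,"dz": 0.0,"twist": 0.0},{"dx": 0.0,"dy": 0.0,"dz": 0.0,"twist": 0.0},{"dx": 0.0,"dy": 0.0,"dz": 0.0,"twist": 0.0}], gripper=0)

```text
t: 10.8
tool_pos: [0.562, 0.1456, 0.1143]
tool_rot: [-2.975, 1.003, -0.0]
contact_force: [-0.2, 0.7, 0.1]
opening: 0.0851
```

Request:
jog_arm(steps=[{"dx": 0.0,"dy": 0.0,"dz": 0.3,"twist": 0.0},{"dx": 0.0,"dy": 0.0,"dz": 0.8,"twist": 0.0},{"dx": 0.0,"dy": 0.0,"dz": 1.4,"twist": 0.0},{"dx": 0.0,"dy": 0.0,"dz": 2.0,"twist": 0.0},{"dx": 0.0,"dy": 0.0,"dz": 2.0,"twist": 0.0}])

```text
t: 11.42
tool_pos: [0.5644, 0.1459, 0.2403]
tool_rot: [-2.971, 1.001, -0.014]
contact_force: [0.2, -0.1, -0.5]
opening: 0.0855
```

Request:
jog_arm(steps=[{"dx": -0.5,"dy": 0.4,"dz": 0.0,"twist": 0.0},{"dx": -1.0,"dy": 1.0,"dz": 0.0,"twist": 0.0},{"dx": -1.5,"dy": 1.6,"dz": 0.0,"twist": 0.0},{"dx": -2.0,"dy": 2.2,"dz": 0.0,"twist": 0.0},{"dx": -2.0,"dy": 2.2,"dz": 0.0,"twist": 0.0}])

```text
t: 12.05
tool_pos: [0.4424, 0.2796, 0.24]
tool_rot: [-2.973, 0.995, -0.013]
contact_force: [0.1, -0.2, -0.3]
opening: 0.0853
```

Run:
```python
from m import *
shot('scene','s8'); shot('top','t8')
c=[cv2.imread('pics/s8.png')[100:300,100:450],cv2.imread('pics/t8.png')[100:300,80:430]]
cv2.imwrite('pics/c8.png',cv2.resize(np.vstack(c),None,fx=1.5,fy=1.5))
bars('s8',[(184,241),(138,189)]); bars('t8',[(333,157),(387,234)])
for f,(u,v) in (('s8',(345,200)),('t8',(168,183))):
    W=cloud(np.load('pics/'+f+'.npz'))[v-60:v+60,u-60:u+60].reshape(-1,3)
    p=W[(W[:,2]>.14)&(W[:,2]<.155)]
    if len(p)>20:
        r=cv2.minAreaRect((p[:,:2]*1000).astype(np.float32)); b=cv2.boxPoints(r); e=max([b[1]-b[0],b[2]-b[1]],key=np.linalg.norm)
        print(f,len(p),r,np.degrees(np.arctan2(e[1],e[0]))%180,np.median(p[:,2]))
```

```text
s8 (184, 241) 181 c [ 606.2 -175.2] size [16.1 45.1] ang 179.0 z [0.1123 0.1146 0.1161]
s8 (138, 189) 138 c [ 458.1 -272.8] size [45.9 16.2] ang 8.0 z [0.1113 0.1145 0.1163]
t8 (333, 157) 225 c [ 601.2 -174.9] size [15.4 47.5] ang 178.8 z [0.1117 0.1142 0.1163]
t8 (387, 234) 239 c [ 453.  -272.3] size [45.8 16.6] ang 7.9 z [0.1113 0.1142 0.1159]
s8 163 ((562.6192626953125, 146.1484832763672), (16.518779754638672, 46.55132293701172), 52.32451248168945) 142.32455 0.14697180114790231
t8 249 ((558.7512817382812, 146.1766815185547), (17.334529876708984, 46.96677780151367), 53.88249969482422) 143.88248 0.14625829990011785
```

View pics/c8.png

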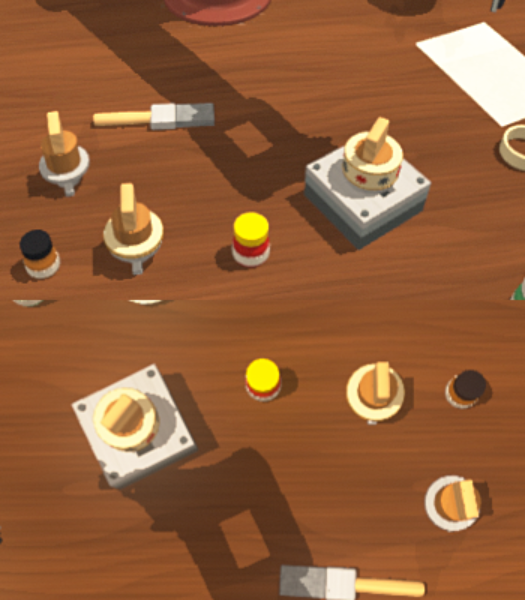

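The arbor stands upright and centred in the stand, at scene crop (375,160) and top crop (125,420). Its bar top is at 0.1465 m (0.147 expected) and its bar is at about 143°, or 63–64° from the slots. The bystanders have not moved and the gripper is clear, so I hand in.

```bash
python3 -c "
from station import ctrl
print(ctrl.finish_job())"
```

```text
the job is handed in; nothing more can be done
None
```

The broad-bangle arbor is locked in the stand and the job is handed in, at about 12 s of the 45 s allowed. I gripped it by its bar, lowered it with the lugs in the slots until the flange was home, twisted it about 64° clockwise, let go and backed away.

**Last checks, from both cameras:**
- **Position:** the bar centre is within about 2 mm of the socket axis.
- **Height:** the bar top is at 0.1465 m, against 0.147 m expected when seated.
- **Twist:** the bar stands about 63–64° off the slots in one view and 62–63° in the other. The judged minimum is 45°.
- **Other arbors:** both are where they began, to within about 1 mm.
- **Robot:** the gripper is open and clear of everything.

**Disagreements:**
- The two cameras differ by about 4 mm in x. I worked from differences between the arbor and the stand, so this mostly cancelled out.
- The hole outline from the scene camera was spoiled by shadow. I took the slot direction from the top view and the block's edges instead.
- The first move call was refused because its rows left out `dz`. Nothing moved.

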